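# Turn the cart wheel by its spokes to bring the valve up

## Robot

A 6-joint arm with a two-finger parallel gripper is mounted at the origin on the work surface. World frame = base frame: x ahead of the robot, y to its left, z up, the work surface at z = 0. Lengths are in m, angles in rad, forces in N, time in s.
With the tool pointing down it reaches from about 0.4 to 0.825 m from the base axis. Payload 7 kg.
Tool frame: the origin (TCP) lies on the front face of the gripper's body, between the roots of the fingers; the fingertips stand 66 mm ahead of it and the grasp point (between the pads) lies 47 mm ahead of it; z points along the fingers, y is the line along which they close (so a half turn about z gives the same grasp; the last joint's range is limited). The gripper opens to 88 mm and grips with 3 to 60 N. Pads are 19 mm wide; open, the fingers measure 130 mm over their backs; the gripper's body (78 mm by 193 mm) begins 47 mm behind the grasp point.
Start: joints at [1.475, 0.359, 0.012, 0, -1.224, -0.288], TCP at [0.253, 0.626, 0.292] pointing down, gripper open.
Joint ranges: [-3.07, 3.07], [-1.43, 2.12], [-1.02, 1.25], [-3.03, 1.67], [-3.05, -0], [-3.03, 3.03]. Speed limits (rad/s): [2.39, 2.39, 3.01, 3.14, 3.14, 3.14].

## Interface

Orientations are given as [roll, pitch, yaw] about the fixed x, y, z axes, in that order (R = Rz(yaw) Ry(pitch) Rx(roll)).
In Python, from station import arm gives the robot as it stands. The module is installed in compiled form; this text tells all that it offers.
- The arm moves only by the tool move_arm, never from a script. Its argument "increments" is a list of rows, each an object of numbers: "jaw": the gripper command: -1 is shut, 1 is fully open, values between are in proportion; "dx", "dy", "dz": the shift along the tool's x, y, z in m; "twist": the turn about the tool's z in rad. A call has 1 to 12 rows; each row shifts and turns the commanded pose from where the row before left it, along the tool's axes as they then stand; what a row does not reach is not made up. A row lasts 1/12 s, in which the tool goes at most 41.7 mm and 7.16 degrees, less where a joint would pass 70% of its speed; a pose out of reach is approached as far as the arm can. A call is refused whole if a number of a shift passes 0.0417 or a number of a turn 0.125, either way. A call with a gripper value outside its range is refused whole. The fingers move at their own pace and stop on an object; "force" is the grip in N (left out, the last holds). Time passes only in rows, so rows that do not move let the fingers close. It gives the time, the measured TCP pose, the force, the opening and the grip force at its end, in the units of the state.
- arm.get_state(): the state, without advancing time (a new reading comes with each control period).
- arm.grab_frame(name): name is "scene" or "top" or "wrist"; returns the picture (480x640x3 uint8, blue, green, red); there is no depth.
- arm.camera_info(name): a dict with "K" (3x3 intrinsics, pixels), "extrinsics" (4x4, takes a point from camera to world coordinates). Camera axes: x right, y down, z forward; pixel columns grow to the right and rows downward; lengths in m; the calibration is good to about 2 mm. A picture is of the moment at which its call begins: read the wrist's pose just before it. camera_info takes no time and is no camera call; for the wrist camera it gives the pose at the moment of the call.
- arm.job_done(): hands the job in; it is judged then, once.
Trained networks look in the newest picture that a camera, given by its name, has taken for a name from the list of things; names that differ only in an ending like _2 or _b are one class to them, and where a whole thing is asked for, a point or a joint stands for the part that bears it (a point fixed in the world has none). Each returns a list of dicts, best first, with "score" (0 to 1); they miss things now and then, are a little off and sometimes report something else, mostly with a low value. They report only what shows in the picture. A call takes as long as a camera call.
- arm.find_in(camera, name): "position" ([x, y, z] in m, in world coordinates, good to about 4 mm: the middle of the surface that is visible of it).
- arm.silhouettes(camera, name): "pixels" (480x640 bool, what is visible of it).
- arm.pinpoint(camera, name): "position" ([x, y, z] in m, in world coordinates, good to about 4 mm: a listed point, or the origin of a listed thing).
The state is a dict: "t": time; "q": joint angles; "qd": joint speeds; "joint_efforts": joint torques, N m; "eef_pos": TCP position; "ee_rot": TCP orientation; "force": force on the tool from outside, world axes, zero at the start; "moment": the same for the moment, N m; "width": finger opening in m; "gripper_force": force on a finger pad.
Only numpy, scipy, OpenCV 4.12 (cv2) and the standard library are available. Lean on these libraries where they do the work, as an engineer would, in place of code of your own. Each camera call takes 0.05 s, during which the arm holds its last target. There are 200 camera calls.

## Task

The wheel of an instrument cart lies back on its service stand and its tyre is to be checked next: turn it by pushing its spokes one after another, gently, with the fingertips or the outside of the fingers, until the brass valve stem points straight up the wheel, at its highest point, then take the hand away. Do not grasp anything, do not push on the tyre or on the valve stem, and leave the loose things on the stand and the bench where they are.

Things in the scene. Friction and masses are not known exactly. Their poses are not given: they have to be found in the camera images.
- cradle: Fixed carrier of the wheel. Origin on the axle, in the spokes' mid-plane, 135 mm above the bench. z = the axle, out of the wheel's open face, 35 degrees off vertical and sloping away from the robot; y level, across the wheel; x straight down the slope, so -x points straight up the wheel to its highest point, on the robot's side. Place and heading vary between episodes.
- bar_mid (a point): Middle of the top of the dark steel axle bar, 36 mm out from the cradle's origin along its z. The fixed bar (358 mm long, 26 wide, 10 thick) lies along the cradle's y over the hub and across the wheel's whole face, so nothing reaches the spokes under it; a post carries each end. A bolt head at its middle stands 10 mm higher, 22 mm across.
- wheel (a joint): Wheel angle, rad, endless either way, right-handed about the cradle's z (counter-clockwise facing the open face). 0 or any full turn = stem straight up; starts at 2.5 to 3.8. Friction of 0.18 N m (about 3 N at mid-spoke) stops it once no longer pushed.
- wheel_center (a point): Centre of the 300 mm wheel, on the axle in the spokes' mid-plane; axes as the cradle's. Five straight aluminium spokes 72 degrees apart, 12 mm wide, 10 thick, run from hub (radius 22 mm) to rim (inner radius 94 mm). The valve stem is midway between two: spokes stand 36, 108 and 180 degrees from it. The gaps are open right through; below is the stand's base plate, 10 mm thick.
- valve_tip (a point): Outer end of the brass valve stem, 160 mm from the axle and 13 mm out from the spokes' mid-plane. The stem (8 mm thick, 12 mm at its end) comes out of the rim, is bent and lies across the tyre's side wall pointing away from the hub, its tip just past the tyre's edge.
- tyre: Black rubber tyre round the rim, inner radius 106 mm, outer radius 150 mm, 44 mm thick, its open side 7 mm out from the spokes' mid-plane. Origin on the axle in the spokes' mid-plane; turns with the wheel.
- valve: The brass valve stem as a part; origin on the axle in the spokes' mid-plane, stem along the body's own -x. Turns with the wheel.
- gauge: Loose pressure gauge, 48 mm round, 19 mm tall, with a short brass pipe; lies on the stand's base plate beyond the wheel. Origin at its underside.
- cap: Loose white plastic cap, 18 mm round, 16 mm tall, standing on the base plate beyond the wheel. Origin at its underside.
- collar: Loose steel collar, 32 mm round, 14 mm tall, on the base plate beyond the wheel. Origin at its underside.
- screwdriver: Loose screwdriver lying on the bench to the robot's left.
- wrench: Loose wrench lying on the bench to the robot's right.
- spool: Loose grey spool, 56 mm round, 50 mm tall, standing far left. Origin at its underside.
- bottle: Loose white bottle, 52 mm round, 130 mm tall, standing far right. Origin at its underside.
- mug: Loose white mug, 80 mm round, 90 mm tall, standing near left. Origin at its underside.

How it is judged:
By the outcome, as a careful person would: the job done as asked, in the order asked, and still so for the second after the job is handed in, with the robot touching nothing.
It also fails if it takes over 72 s, if anything falls off the work surface, if the arm or the gripper's body presses on something with over 40 N, if the wrist force passes 120 N, or if a joint passes its speed limit or range.

## Working session

There is one attempt and no reset: what is moved stays moved. The work goes in short steps, Python scripts to look and compute and a tool call to move; the robot and the scene stay as the last step left them, time stands still between calls to the robot, and variables do not carry over. Pictures are saved under pics/ and viewed, at most 10 in all, crops included, and the job is handed in when it is done.

Besides the shell and the picture viewer there is one more tool, called after "Call:" as a command line: name --argument value ..., lists and objects as JSON in quotes. move_arm: Moves the arm, as the interface text tells. Its arguments: {"type":"object","properties":{"increments":{"type":"array"},"force":{"type":"number"}},"required":["increments"]}

```bash
mkdir -p pics; python3 - <<'E'
from station import arm
import cv2,numpy as np
s=arm.get_state();print(s['t'],s['eef_pos'],s['ee_rot'])
for c in('scene','top'):
    f=arm.grab_frame(c);cv2.imwrite(f'pics/{c}0.png',f)
    for n in('wheel_center','bar_mid','valve_tip','cradle','gauge','cap','collar','mug'):
        r=arm.pinpoint(c,n);print(c,n,[(np.round(x['position'],3).tolist(),round(x['score'],2)) for x in r[:2]])
E
```

```text
0.0 [0.25261286 0.62553399 0.29119979] [ 3.13988905e+00 -1.69618094e-04 -3.83897283e-01]
scene wheel_center [([0.566, -0.072, 0.135], 0.81)]
scene bar_mid [([0.588, -0.076, 0.165], 0.6)]
scene valve_tip [([0.701, -0.095, 0.055], 0.86)]
scene cradle [([0.561, -0.075, 0.137], 0.76), ([0.464, -0.526, -0.0], 0.66)]
scene gauge [([0.736, -0.193, 0.014], 0.79)]
scene cap [([0.767, -0.109, 0.012], 0.61), ([0.277, 0.397, -0.0], 0.36)]
scene collar [([0.768, -0.007, 0.012], 0.56)]
scene mug [([0.277, 0.396, -0.001], 0.94)]
top wheel_center [([0.561, -0.076, 0.135], 0.73)]
top bar_mid [([0.581, -0.075, 0.169], 0.97), ([0.632, 0.385, -0.001], 0.58)]
top valve_tip [([0.702, -0.1, 0.054], 0.81)]
top cradle [([0.567, -0.075, 0.138], 0.97)]
top gauge [([0.765, -0.108, 0.012], 0.71), ([0.737, -0.192, 0.012], 0.5)]
top cap [([0.769, -0.11, 0.011], 0.47), ([0.585, -0.076, 0.166], 0.38)]
top collar [([0.764, -0.011, 0.009], 0.4)]
top mug [([0.273, 0.397, 0.003], 0.91)]
```

View pics/scene0.png

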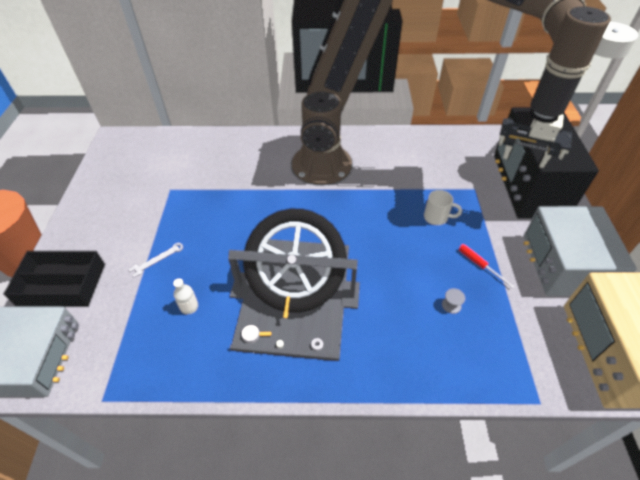

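View pics/top0.png

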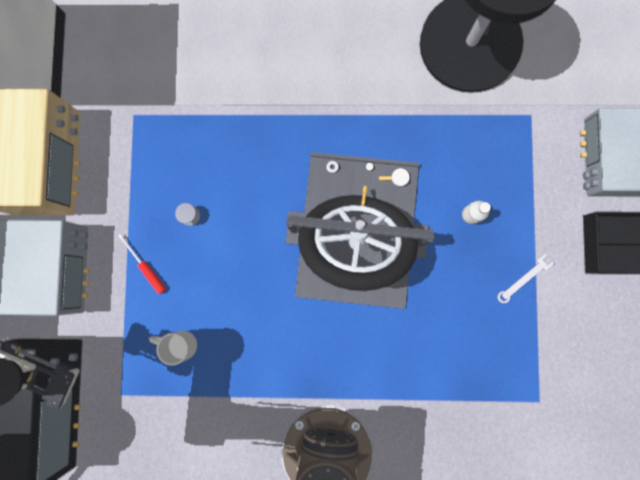

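The wheel is at about (325,235) in the top view and (292,260) in the scene view. The stem points down-slope, away from the robot, and the bar crosses from (290,222) to (430,236) in the top view. Next I'll check the heading and wheel angle with an overlay.

```bash
cat > h.py <<'E'
import numpy as np,cv2
from station import arm
S,C=np.sin(np.radians(35)),np.cos(np.radians(35))
c0=np.array([.564,-.0745,.136])
def Rc(psi):
    h=np.array([np.cos(psi),np.sin(psi),0]);u=np.array([0,0,1.])
    x=h*C-u*S;z=h*S+u*C
    return np.c_[x,np.cross(z,x),z]
def proj(cam,P):
    i=arm.camera_info(cam);E=np.linalg.inv(np.array(i['extrinsics']));q=(E[:3,:3]@np.asarray(P).T).T+E[:3,3]
    q=q@np.array(i['K']).T;return q[:,:2]/q[:,2:]
def world(p,psi,c=c0): return c+np.asarray(p)@Rc(psi).T
def bar(psi): return world([[-.013,-.179,.036],[-.013,.179,.036],[.013,.179,.036],[.013,-.179,.036]],psi)
def spoke(phi,psi,r=(.022,.094)): return world([[-a*np.cos(phi),-a*np.sin(phi),.005] for a in r],psi)
def angle(tip,psi,c=c0):
    v=Rc(psi).T@(np.asarray(tip)-c);return np.degrees(np.arctan2(-v[1],-v[0])),np.round(v,4)
def overlay(cam,f,psi,th,k=4):
    g=cv2.resize(f,None,fx=k,fy=k,interpolation=cv2.INTER_CUBIC);d=lambda P:(proj(cam,P)*k+k/2).astype(np.int32)
    cv2.polylines(g,[d(bar(psi))],True,(0,255,255),1)
    for j in range(5): cv2.polylines(g,[d(spoke(np.radians(th+36+72*j),psi))],False,(0,0,255),1)
    cv2.polylines(g,[d(spoke(np.radians(th),psi,(.1,.16)))],False,(0,255,0),1)
    m=d(world([[0,0,.0]],psi))[0];return g[m[1]-300:m[1]+300,m[0]-400:m[0]+400]
E
python3 - <<'E'
from h import *
print(angle([.7015,-.0975,.0545],-.1))
f=cv2.imread('pics/top0.png');g=overlay('top',f,-.1,176.5,4)
f2=cv2.imread('pics/scene0.png');g2=overlay('scene',f2,-.1,176.5,4)
cv2.imwrite('pics/ov1.png',np.hstack([cv2.resize(g[:,50:750],(400,343)),cv2.resize(g2[:,100:700],(400,400))[:343]]))
cv2.imwrite('pics/ov2.png',g)
E
```

```text
(np.float64(176.7383069833822), array([ 0.1607, -0.0092,  0.013 ]))
```

View pics/ov2.png

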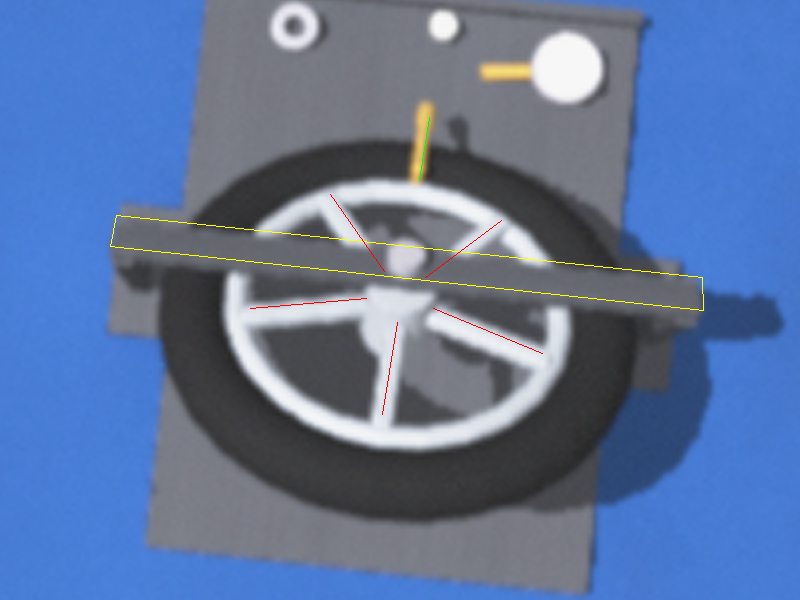

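Overlay check: the real bar runs (120,228) to (687,290) in the crop, which gives a heading near -0.093. It sits about 3 mm further forward and left than the model. The stem is at about 177° and a spoke stands nearly straight up. I'll correct the model and compute the approach.

```bash
sed -i 's/^c0=.*/c0=np.array([.566,-.072,.136]);PSI=-.093/' h.py; cat >> h.py <<'E'
def tcp(xw,yw,up=.051): return world([xw,yw,0],PSI)+[0,0,up]
def deltas(pts,p=None,yaw=None):
    s=arm.get_state();yaw=s['ee_rot'][2] if yaw is None else yaw
    p=s['eef_pos'] if p is None else p
    T=np.c_[[np.cos(yaw),np.sin(yaw),0],[np.sin(yaw),-np.cos(yaw),0],[0,0,-1]]
    for q in pts:
        print(np.round(q,3),'mm',np.round(1000*T.T@(np.array(q)-p),1));p=np.array(q)
E
python3 - <<'E'
from h import *
print(angle([.7015,-.0975,.0545],PSI))
t=tcp(-.05,.04);print(t);deltas([[t[0],t[1],.32],t],yaw=PSI)
E
```

```text
(np.float64(175.4009320962434), array([ 0.1592, -0.0128,  0.012 ]))
[ 0.52893403 -0.02836929  0.21567882]
[ 0.529 -0.028  0.32 ] mm [335.7 625.8 -27.8]
[ 0.529 -0.028  0.216] mm [  0.    0.  104.3]
```

Call:
move_arm --increments '[{"jaw": -1,"twist": -0.097,"dz": -0.01},{"jaw": -1,"twist": -0.097,"dz": -0.01},{"jaw": -1,"twist": -0.097,"dz": -0.01},{"jaw": -1,"dx": 0.0187,"dy": 0.0348},{"jaw": -1,"dx": 0.0187,"dy": 0.0348},{"jaw": -1,"dx": 0.0187,"dy": 0.0348},{"jaw": -1,"dx": 0.0187,"dy": 0.0348},{"jaw": -1,"dx": 0.0187,"dy": 0.0348},{"jaw": -1,"dx": 0.0187,"dy": 0.0348},{"jaw": -1,"dx": 0.0187,"dy": 0.0348},{"jaw": -1,"dx": 0.0187,"dy": 0.0348},{"jaw": -1,"dx": 0.0187,"dy": 0.0348}]'

```text
$.increments[0]: bad value
```

Call:
move_arm --increments '[{"jaw": -1,"dx": 0.0187,"dy": 0.0348},{"jaw": -1,"dx": 0.0187,"dy": 0.0348},{"jaw": -1,"dx": 0.0187,"dy": 0.0348},{"jaw": -1,"dx": 0.0187,"dy": 0.0348},{"jaw": -1,"dx": 0.0187,"dy": 0.0348},{"jaw": -1,"dx": 0.0187,"dy": 0.0348},{"jaw": -1,"dx": 0.0187,"dy": 0.0348},{"jaw": -1,"dx": 0.0187,"dy": 0.0348},{"jaw": -1,"dx": 0.0187,"dy": 0.0348},{"jaw": -1},{"jaw": -1}]'

```text
$.increments[0]: bad value
```

```bash
python3 - <<'E'
from h import *
s=arm.get_state();print(s['t'],s['eef_pos'],s['ee_rot'],s['width'],s['force'])
a=tcp(-.05,.04,.051);deltas([a+[0,0,.04],a])
f=arm.grab_frame('wrist');cv2.imwrite('pics/w1.png',f)
E
```

```text
0.9 [0.25275705 0.62588599 0.29217921] [-3.14153685e+00  3.48591222e-05 -3.83828294e-01] 0.08754895691584026 [-0.33741171  0.01409548  0.15786295]
[ 0.529 -0.028  0.256] mm [501.1 503.2  36.5]
[ 0.529 -0.028  0.216] mm [ 0.  0. 40.]
```

View pics/w1.png

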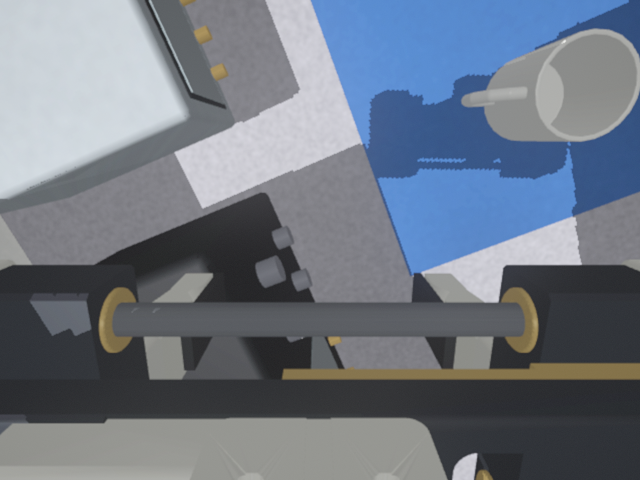

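The wrist picture shows the arm still at its start, with the jaws open and the mug at upper right (580,85). The moves were refused, so I'll try again with every field filled in.

Call:
move_arm --increments '[{"jaw": -1,"dx": 0,"dy": 0,"dz": -0.01,"twist": -0.097},{"jaw": -1,"dx": 0,"dy": 0,"dz": -0.01,"twist": -0.097},{"jaw": -1,"dx": 0,"dy": 0,"dz": -0.01,"twist": -0.097},{"jaw": -1,"dx": 0.0187,"dy": 0.0348,"dz": 0,"twist": 0},{"jaw": -1,"dx": 0.0187,"dy": 0.0348,"dz": 0,"twist": 0},{"jaw": -1,"dx": 0.0187,"dy": 0.0348,"dz": 0,"twist": 0},{"jaw": -1,"dx": 0.0187,"dy": 0.0348,"dz": 0,"twist": 0},{"jaw": -1,"dx": 0.0187,"dy": 0.0348,"dz": 0,"twist": 0},{"jaw": -1,"dx": 0.0187,"dy": 0.0348,"dz": 0,"twist": 0},{"jaw": -1,"dx": 0.0187,"dy": 0.0348,"dz": 0,"twist": 0},{"jaw": -1,"dx": 0.0187,"dy": 0.0348,"dz": 0,"twist": 0},{"jaw": -1,"dx": 0.0187,"dy": 0.0348,"dz": 0,"twist": 0}]'

```text
t: 1.95
eef_pos: [0.3916, 0.2966, 0.3226]
ee_rot: [-3.141, -0.0, -0.092]
force: [0.9, 0.9, 0.8]
width: 0.0132
gripper_force: 0.0
```

Call:
move_arm --increments '[{"jaw": -1,"dx": 0.0187,"dy": 0.0348,"dz": 0,"twist": 0},{"jaw": -1,"dx": 0.0187,"dy": 0.0348,"dz": 0,"twist": 0},{"jaw": -1,"dx": 0.0187,"dy": 0.0348,"dz": 0,"twist": 0},{"jaw": -1,"dx": 0.0187,"dy": 0.0348,"dz": 0,"twist": 0},{"jaw": -1,"dx": 0.0187,"dy": 0.0348,"dz": 0,"twist": 0},{"jaw": -1,"dx": 0.0187,"dy": 0.0348,"dz": 0,"twist": 0},{"jaw": -1,"dx": 0.0187,"dy": 0.0348,"dz": 0,"twist": 0},{"jaw": -1,"dx": 0.0187,"dy": 0.0348,"dz": 0,"twist": 0},{"jaw": -1,"dx": 0.0187,"dy": 0.0348,"dz": 0,"twist": 0},{"jaw": -1,"dx": 0,"dy": 0,"dz": 0,"twist": 0},{"jaw": -1,"dx": 0,"dy": 0,"dz": 0,"twist": 0}]'

```text
t: 2.87
eef_pos: [0.5302, -0.0311, 0.3218]
ee_rot: [3.141, 0.001, -0.097]
force: [-1.2, 0.6, 0.4]
width: 0.0006
gripper_force: 0.0
```

```bash
python3 - <<'E'
from h import *
s=arm.get_state();print(s['t'],s['eef_pos'],s['ee_rot'],s['width'],s['force'])
f=arm.grab_frame('wrist');cv2.imwrite('pics/w2.png',f)
for n in('wheel_center','bar_mid','valve_tip'):
    r=arm.pinpoint('wrist',n);print(n,[(np.round(x['position'],3).tolist(),round(x['score'],2)) for x in r[:2]])
a=tcp(-.05,.04,.051);deltas([a+[0,0,.04],a])
E
```

```text
2.8667 [ 0.53015813 -0.03114186  0.32177104] [ 3.14130383e+00  6.72797067e-04 -9.70918748e-02] 0.0006431693943457196 [-1.24354832  0.64340706  0.41756787]
wheel_center [([0.562, -0.073, 0.136], 0.83)]
bar_mid [([0.582, -0.076, 0.163], 0.56)]
valve_tip [([0.702, -0.096, 0.054], 0.74)]
[ 0.529 -0.028  0.256] mm [-0.7  0.3 66.7]
[ 0.529 -0.028  0.216] mm [ 0.  0. 40.]
```

View pics/w2.png

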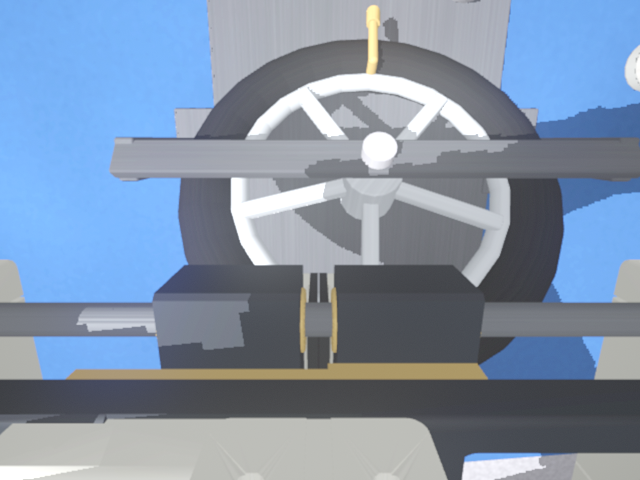

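The wrist view shows the bar exactly level in the picture (rows 138–178 at both ends), so the heading is about -0.097 and the tool is aligned with the cradle. The top spoke is at column 371 and the fingers at column 320, over the gap to its left. Descending.

Call:
move_arm --increments '[{"jaw": -1,"dx": 0,"dy": 0,"dz": 0.015,"twist": 0},{"jaw": -1,"dx": 0,"dy": 0,"dz": 0.015,"twist": 0},{"jaw": -1,"dx": 0,"dy": 0,"dz": 0.015,"twist": 0},{"jaw": -1,"dx": 0,"dy": 0,"dz": 0.015,"twist": 0},{"jaw": -1,"dx": 0,"dy": 0,"dz": 0.012,"twist": 0},{"jaw": -1,"dx": 0,"dy": 0,"dz": 0.012,"twist": 0},{"jaw": -1,"dx": 0,"dy": 0,"dz": 0.012,"twist": 0},{"jaw": -1,"dx": 0,"dy": 0,"dz": 0.01,"twist": 0},{"jaw": -1,"dx": 0,"dy": 0,"dz": 0,"twist": 0},{"jaw": -1,"dx": 0,"dy": 0,"dz": 0,"twist": 0}]'

```text
t: 3.9
eef_pos: [0.5297, -0.0283, 0.2161]
ee_rot: [3.141, 0.001, -0.091]
force: [-0.1, -0.4, 0.5]
width: 0.0005
gripper_force: 0.0
```

```bash
sed -i 's/^c0=.*/c0=np.array([.564,-.073,.136]);PSI=-.097/' h.py; python3 - <<'E'
from h import *
s=arm.get_state();print(s['t'],s['eef_pos'],s['ee_rot'][2],s['force'])
# finger centre path behind a spoke at phi, contact radius r
def ctr(phi,r=.052):
    f=np.radians(phi);n=-np.array([np.sin(f),-np.cos(f)])
    q=np.array([-r*np.cos(f),-r*np.sin(f)])+n*(.006+.0115*abs(n[0])+.021*abs(n[1]))
    return q
P=[ctr(p) for p in (-3,10,20,30,40,50,60,70,80)]
for p in P: print(np.round(p*1000,1),round(1000*np.hypot(*p)))
deltas([tcp(*p) for p in P])
E
```

```text
3.9 [ 0.52972826 -0.02831496  0.21614243] -0.09128902166718711 [-0.13917019 -0.42899132  0.4858687 ]
[-50.5  30.3] 59
[-56.2  19.2] 59
[-59.   10.1] 60
[-60.   -0.1] 60
[-58.8 -10.8] 60
[-55.1 -21.6] 59
[-48.9 -31.8] 58
[-40.3 -40.7] 57
[-29.7 -47.6] 56
[ 0.526 -0.039  0.216] mm [-3.  10.9  0.2]
[ 0.52  -0.049  0.219] mm [-4.7 11.  -3.3]
[ 0.517 -0.058  0.221] mm [-2.4  9.1 -1.6]
[ 0.515 -0.068  0.221] mm [-0.9 10.2 -0.6]
[ 0.515 -0.079  0.221] mm [ 0.9 10.8  0.7]
[ 0.517 -0.09   0.219] mm [ 2.9 10.8  2.1]
[ 0.521 -0.101  0.215] mm [ 5.  10.2  3.6]
[ 0.527 -0.11   0.21 ] mm [7.  8.9 4.9]
[ 0.535 -0.118  0.204] mm [8.7 7.  6.1]
```

Call:
move_arm --increments '[{"jaw": -1,"dx": -0.0015,"dy": 0.0055,"dz": 0,"twist": 0},{"jaw": -1,"dx": -0.0015,"dy": 0.0055,"dz": 0,"twist": 0},{"jaw": -1,"dx": -0.0024,"dy": 0.0055,"dz": -0.0016,"twist": 0},{"jaw": -1,"dx": -0.0024,"dy": 0.0055,"dz": -0.0016,"twist": 0},{"jaw": -1,"dx": -0.0012,"dy": 0.0045,"dz": -0.0008,"twist": 0},{"jaw": -1,"dx": -0.0012,"dy": 0.0045,"dz": -0.0008,"twist": 0},{"jaw": -1,"dx": -0.0005,"dy": 0.005,"dz": -0.0003,"twist": 0},{"jaw": -1,"dx": -0.0005,"dy": 0.005,"dz": -0.0003,"twist": 0},{"jaw": -1,"dx": 0.0005,"dy": 0.0054,"dz": 0.0003,"twist": 0},{"jaw": -1,"dx": 0.0005,"dy": 0.0054,"dz": 0.0003,"twist": 0}]'

```text
t: 4.73
eef_pos: [0.5149, -0.0797, 0.2215]
ee_rot: [-3.14, -0.001, -0.093]
force: [0.5, 4.5, 0.3]
width: 0.0005
gripper_force: 2.1
```

```bash
cat > m.py <<'E'
from h import *
s=arm.get_state();print(round(s['t'],2),s['eef_pos'],s['ee_rot'][2],s['force'])
for cam in('top','scene'):
    arm.grab_frame(cam);r=arm.pinpoint(cam,'valve_tip');print(cam,[(angle(x['position'],PSI),round(x['score'],2)) for x in r[:2]])
E
python3 m.py
```

```text
4.73 [ 0.51493053 -0.07974819  0.22145128] -0.0930402982553773 [0.49864095 4.50219632 0.33482438]
top [((np.float64(-146.1796223563375), array([0.1321, 0.0885, 0.0149])), 0.89)]
scene [((np.float64(-143.16980085038756), array([0.1284, 0.0962, 0.0153])), 0.75)]
```

Pushing works gently (4.5 N); the wheel has turned to -145°. Continuing the arc.

Call:
move_arm --increments '[{"jaw": -1,"dx": 0.0015,"dy": 0.0054,"dz": 0.001,"twist": 0},{"jaw": -1,"dx": 0.0015,"dy": 0.0054,"dz": 0.001,"twist": 0},{"jaw": -1,"dx": 0.0025,"dy": 0.0051,"dz": 0.0018,"twist": 0},{"jaw": -1,"dx": 0.0025,"dy": 0.0051,"dz": 0.0018,"twist": 0},{"jaw": -1,"dx": 0.0035,"dy": 0.0045,"dz": 0.0025,"twist": 0},{"jaw": -1,"dx": 0.0035,"dy": 0.0045,"dz": 0.0025,"twist": 0},{"jaw": -1,"dx": 0.0044,"dy": 0.0035,"dz": 0.003,"twist": 0},{"jaw": -1,"dx": 0.0044,"dy": 0.0035,"dz": 0.003,"twist": 0},{"jaw": -1,"dx": 0.004,"dy": 0.0015,"dz": 0.0028,"twist": 0},{"jaw": -1,"dx": 0,"dy": 0,"dz": 0,"twist": 0}]'

```text
t: 5.77
eef_pos: [0.5396, -0.1213, 0.2007]
ee_rot: [3.141, 0.001, -0.093]
force: [0.2, -0.7, 0.8]
width: 0.0005
gripper_force: 0.0
```

```bash
python3 m.py; python3 - <<'E'
from h import *
a=tcp(-.048,.042)
p=arm.get_state()['eef_pos'].copy();up=p.copy();up[0]-=.008;up[2]=.29
deltas([up,[a[0],a[1],.29],a])
E
```

```text
5.77 [ 0.53956998 -0.12126067  0.20073935] -0.09314546431136694 [ 0.19263937 -0.67738431  0.78271262]
top []
scene [((np.float64(-92.72409672293122), array([0.0075, 0.1579, 0.0138])), 0.67), ((np.float64(155.65595993886149), array([ 0.2212, -0.1001,  0.0025])), 0.33)]
[ 0.531 -0.121  0.29 ] mm [ -8.    0.7 -88.4]
[ 0.529 -0.027  0.29 ] mm [-10.8 -92.8   0. ]
[ 0.529 -0.027  0.215] mm [ 0.   0.  75.5]
```

Stem at -93°, so spokes stand at -57°, +15° and +87°. Next I'll lift, move into the gap behind the +15° spoke and push again.

```bash
python3 - <<'E'
from h import *
a=tcp(-.053,.022);p=arm.get_state()['eef_pos'].copy();up=p.copy();up[0]-=.006;up[2]=.26
deltas([up,[a[0],a[1],.26],a,tcp(-.0575,.0155),tcp(-.060,-.0001),tcp(-.0588,-.0108)])
E
```

```text
[ 0.533 -0.121  0.26 ] mm [ -6.    0.6 -58.4]
[ 0.523 -0.047  0.26 ] mm [-17.  -72.6   0. ]
[ 0.523 -0.047  0.217] mm [ 0.   0.  42.6]
[ 0.519 -0.053  0.22 ] mm [-3.7  6.5 -2.6]
[ 0.515 -0.068  0.221] mm [-2.1 15.6 -1.4]
[ 0.515 -0.079  0.221] mm [ 0.9 10.7  0.7]
```

Call:
move_arm --increments '[{"jaw": -1,"dx": -0.006,"dy": 0,"dz": 0,"twist": 0},{"jaw": -1,"dx": 0,"dy": 0,"dz": -0.02,"twist": 0},{"jaw": -1,"dx": 0,"dy": 0,"dz": -0.02,"twist": 0},{"jaw": -1,"dx": 0,"dy": 0,"dz": -0.0184,"twist": 0},{"jaw": -1,"dx": -0.0042,"dy": -0.018,"dz": 0,"twist": 0},{"jaw": -1,"dx": -0.0042,"dy": -0.018,"dz": 0,"twist": 0},{"jaw": -1,"dx": -0.0042,"dy": -0.018,"dz": 0,"twist": 0},{"jaw": -1,"dx": -0.0042,"dy": -0.018,"dz": 0,"twist": 0},{"jaw": -1,"dx": 0,"dy": 0,"dz": 0,"twist": 0},{"jaw": -1,"dx": 0,"dy": 0,"dz": 0.015,"twist": 0},{"jaw": -1,"dx": 0,"dy": 0,"dz": 0.015,"twist": 0},{"jaw": -1,"dx": 0,"dy": 0,"dz": 0.0125,"twist": 0}]'

```text
t: 6.97
eef_pos: [0.5224, -0.0467, 0.2171]
ee_rot: [-3.141, -0.001, -0.092]
force: [-0.6, 0.5, 0.4]
width: 0.0002
gripper_force: 0.0
```

Call:
move_arm --increments '[{"jaw": -1,"dx": -0.0018,"dy": 0.0033,"dz": -0.0013,"twist": 0},{"jaw": -1,"dx": -0.0018,"dy": 0.0033,"dz": -0.0013,"twist": 0},{"jaw": -1,"dx": -0.0007,"dy": 0.0052,"dz": -0.0005,"twist": 0},{"jaw": -1,"dx": -0.0007,"dy": 0.0052,"dz": -0.0005,"twist": 0},{"jaw": -1,"dx": -0.0007,"dy": 0.0052,"dz": -0.0005,"twist": 0},{"jaw": -1,"dx": 0.0005,"dy": 0.0054,"dz": 0.0003,"twist": 0},{"jaw": -1,"dx": 0.0005,"dy": 0.0054,"dz": 0.0003,"twist": 0}]'

```text
t: 7.55
eef_pos: [0.516, -0.079, 0.2221]
ee_rot: [-3.139, -0.003, -0.093]
force: [0.8, 6.2, 0.2]
width: 0.0001
gripper_force: 2.2
```

```bash
python3 m.py; python3 - <<'E'
from h import *
deltas([tcp(-.0588,-.0108),tcp(-.0551,-.0216)])
E
```

```text
7.55 [ 0.51601998 -0.07896489  0.22214301] -0.09282418638277101 [0.75154197 6.19543912 0.21442271]
top []
scene [((np.float64(-71.10468668385981), array([-0.0514,  0.1502,  0.0167])), 0.72)]
[ 0.515 -0.079  0.221] mm [-0.3 -0.5  0.9]
[ 0.517 -0.09   0.219] mm [ 3.  10.8  2.1]
```

Call:
move_arm --increments '[{"jaw": -1,"dx": 0.0013,"dy": 0.0054,"dz": 0.0013,"twist": 0},{"jaw": -1,"dx": 0.0013,"dy": 0.0054,"dz": 0.0013,"twist": 0},{"jaw": -1,"dx": 0.0025,"dy": 0.0051,"dz": 0.0018,"twist": 0},{"jaw": -1,"dx": 0.0025,"dy": 0.0051,"dz": 0.0018,"twist": 0},{"jaw": -1,"dx": 0.0035,"dy": 0.0045,"dz": 0.0025,"twist": 0},{"jaw": -1,"dx": 0.0035,"dy": 0.0045,"dz": 0.0025,"twist": 0},{"jaw": -1,"dx": 0.0044,"dy": 0.0035,"dz": 0.003,"twist": 0},{"jaw": -1,"dx": 0.0044,"dy": 0.0035,"dz": 0.003,"twist": 0},{"jaw": -1,"dx": 0.003,"dy": 0.001,"dz": 0.0021,"twist": 0},{"jaw": -1,"dx": 0,"dy": 0,"dz": 0,"twist": 0}]'

```text
t: 8.58
eef_pos: [0.5384, -0.1202, 0.201]
ee_rot: [3.141, 0.001, -0.093]
force: [0.1, 0.0, -0.5]
width: 0.0005
gripper_force: 0.0
```

```bash
python3 m.py; python3 - <<'E'
from h import *
a=tcp(-.053,.022);p=arm.get_state()['eef_pos'].copy();up=p.copy();up[0]-=.006;up[2]=.26
deltas([up,[a[0],a[1],.26],a])
E
```

```text
8.58 [ 0.53844165 -0.12015724  0.20095801] -0.09316169536517704 [ 0.11018214  0.00176291 -0.50811851]
top [((np.float64(-21.00652122029684), array([-0.1471,  0.0565,  0.0143])), 0.95)]
scene [((np.float64(-22.27036955772783), array([-0.1469,  0.0602,  0.0152])), 0.89)]
[ 0.532 -0.12   0.26 ] mm [ -6.    0.6 -58.3]
[ 0.523 -0.047  0.26 ] mm [-15.9 -71.6   0. ]
[ 0.523 -0.047  0.217] mm [ 0.   0.  42.6]
```

Stem at about -22°. For the last push, near the stem, I'll keep the fingers 7 mm shallower so the gripper body clears the stem.

Call:
move_arm --increments '[{"jaw": -1,"dx": -0.006,"dy": 0,"dz": 0,"twist": 0},{"jaw": -1,"dx": 0,"dy": 0,"dz": -0.02,"twist": 0},{"jaw": -1,"dx": 0,"dy": 0,"dz": -0.02,"twist": 0},{"jaw": -1,"dx": 0,"dy": 0,"dz": -0.0183,"twist": 0},{"jaw": -1,"dx": -0.004,"dy": -0.018,"dz": 0,"twist": 0},{"jaw": -1,"dx": -0.004,"dy": -0.018,"dz": 0,"twist": 0},{"jaw": -1,"dx": -0.004,"dy": -0.018,"dz": 0,"twist": 0},{"jaw": -1,"dx": -0.004,"dy": -0.018,"dz": 0,"twist": 0},{"jaw": -1,"dx": 0,"dy": 0,"dz": 0,"twist": 0},{"jaw": -1,"dx": 0,"dy": 0,"dz": 0.013,"twist": 0},{"jaw": -1,"dx": 0,"dy": 0,"dz": 0.013,"twist": 0},{"jaw": -1,"dx": 0,"dy": 0,"dz": 0.009,"twist": 0}]'

```text
t: 9.78
eef_pos: [0.5221, -0.0457, 0.2243]
ee_rot: [-3.141, 0.0, -0.092]
force: [-0.9, 0.2, 0.5]
width: 0.0004
gripper_force: 0.0
```

Call:
move_arm --increments '[{"jaw": -1,"dx": -0.0018,"dy": 0.0033,"dz": -0.0013,"twist": 0},{"jaw": -1,"dx": -0.0018,"dy": 0.0033,"dz": -0.0013,"twist": 0},{"jaw": -1,"dx": -0.0007,"dy": 0.005,"dz": -0.0005,"twist": 0},{"jaw": -1,"dx": -0.0007,"dy": 0.005,"dz": -0.0005,"twist": 0},{"jaw": -1,"dx": -0.0007,"dy": 0.005,"dz": -0.0005,"twist": 0},{"jaw": -1,"dx": 0,"dy": 0.004,"dz": 0,"twist": 0},{"jaw": -1,"dx": 0,"dy": 0,"dz": 0,"twist": 0}]'

```text
t: 10.37
eef_pos: [0.5149, -0.0714, 0.2297]
ee_rot: [-3.141, -0.001, -0.093]
force: [0.4, -1.7, 0.3]
width: 0.0004
gripper_force: 0.1
```

```bash
python3 m.py; python3 - <<'E'
from h import *
f=arm.grab_frame('wrist');cv2.imwrite('pics/w3.png',f)
r=arm.pinpoint('wrist','valve_tip');print([(angle(x['position'],PSI),x['score']) for x in r[:1]])
E
```

```text
10.37 [ 0.5149227  -0.0714259   0.22972942] -0.09334508720053769 [ 0.42506833 -1.68659343  0.29617215]
top [((np.float64(-9.398065328114228), array([-0.1575,  0.0261,  0.015 ])), 0.91), ((np.float64(93.70026775066614), array([ 0.0298, -0.4612, -0.1436])), 0.35)]
scene []
[]
```

Call:
move_arm --increments '[{"jaw": -1,"dx": 0,"dy": 0.0035,"dz": 0,"twist": 0},{"jaw": -1,"dx": 0.0003,"dy": 0.0035,"dz": 0.0002,"twist": 0},{"jaw": -1,"dx": 0,"dy": 0,"dz": 0,"twist": 0},{"jaw": -1,"dx": 0,"dy": 0,"dz": 0,"twist": 0}]'

```text
t: 11.0
eef_pos: [0.5143, -0.0779, 0.2288]
ee_rot: [3.141, 0.0, -0.093]
force: [0.4, 0.2, 0.1]
width: 0.0004
gripper_force: 0.2
```

```bash
python3 m.py
```

```text
11.0 [ 0.51432004 -0.0779175   0.22882294] -0.09293571911723109 [0.35152952 0.23837992 0.08883713]
top [((np.float64(-2.855557976017004), array([-0.1593,  0.0079,  0.0153])), 0.79)]
scene []
```

Call:
move_arm --increments '[{"jaw": -1,"dx": 0,"dy": -0.005,"dz": 0,"twist": 0},{"jaw": -1,"dx": 0,"dy": 0,"dz": -0.02,"twist": 0},{"jaw": -1,"dx": 0,"dy": 0,"dz": -0.025,"twist": 0},{"jaw": -1,"dx": 0,"dy": 0,"dz": -0.03,"twist": 0},{"jaw": -1,"dx": 0,"dy": 0,"dz": -0.03,"twist": 0},{"jaw": -1,"dx": -0.025,"dy": 0,"dz": -0.02,"twist": 0},{"jaw": -1,"dx": -0.03,"dy": 0,"dz": -0.01,"twist": 0},{"jaw": -1,"dx": -0.03,"dy": 0,"dz": -0.01,"twist": 0},{"jaw": -1,"dx": -0.025,"dy": 0,"dz": 0,"twist": 0},{"jaw": -1,"dx": 0,"dy": 0,"dz": 0,"twist": 0},{"jaw": -1,"dx": 0,"dy": 0,"dz": 0,"twist": 0}]'

```text
t: 12.12
eef_pos: [0.4044, -0.0624, 0.3748]
ee_rot: [-3.141, -0.003, -0.092]
force: [1.0, -0.2, -0.5]
width: 0.0002
gripper_force: 0.0
```

```bash
python3 m.py; python3 - <<'E'
from h import *
f=arm.grab_frame('wrist');cv2.imwrite('pics/w4.png',f)
for n in('valve_tip','wheel_center','bar_mid'):
    r=arm.pinpoint('wrist',n);print(n,[(np.round(x['position'],4),angle(x['position'],PSI),x['score']) for x in r[:1]])
# predicted overlay at 0 deg
d=lambda P:proj('wrist',P).astype(np.int32)
cv2.polylines(f,[d(bar(PSI))],True,(0,255,255),1)
for j in range(5): cv2.polylines(f,[d(spoke(np.radians(36+72*j),PSI))],False,(0,0,255),1)
cv2.polylines(f,[d(world([[-.1,0,.013],[-.16,0,.013]],PSI))],False,(0,255,0),1)
cv2.imwrite('pics/w4o.png',f)
E
```

```text
12.12 [ 0.40439096 -0.06238294  0.37479509] -0.09182535200716568 [ 1.01985687 -0.19511978 -0.52875583]
top [((np.float64(-3.439623371897404), array([-0.1597,  0.0096,  0.0149])), 0.61), ((np.float64(93.81731963513846), array([ 0.0308, -0.4609, -0.1411])), 0.54)]
scene [((np.float64(-4.660666038151148), array([-0.158 ,  0.0129,  0.0136])), 0.94)]
valve_tip [(array([ 0.444 , -0.0472,  0.2362]), (np.float64(-5.104831836419646), array([-0.1574,  0.0141,  0.0121])), 0.66)]
wheel_center [(array([ 0.5653, -0.0728,  0.1377]), (np.float64(-101.9784639004927), array([0.0001, 0.0003, 0.0021])), 0.55)]
bar_mid []
```

View pics/w4o.png

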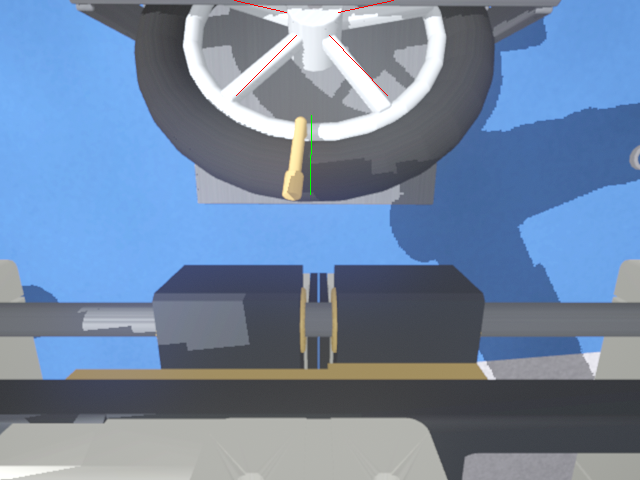

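The stem runs from (301,122) to (292,195), just left of the straight-up line (green, column 310). It is about 4–5° short, so I'll refine with a colour mask.

```bash
cat > stem.py <<'E'
from h import *
def stem(cam,f):
    h=cv2.cvtColor(f,cv2.COLOR_BGR2HSV);m=cv2.inRange(h,(12,90,110),(32,255,255))
    i=arm.camera_info(cam);E=np.array(i['extrinsics']);K=np.array(i['K'])
    y,x=np.nonzero(m);d=np.c_[x,y,np.ones(len(x))]@np.linalg.inv(K).T@E[:3,:3].T;R=Rc(PSI);n=R[:,2]
    o=E[:3,3];t=((c0-o)@n+.013)/(d@n);w=(o+d*t[:,None]-c0)@R
    r=np.hypot(w[:,0],w[:,1]);w=w[(r>.095)&(r<.175)&(w[:,0]<-.05)&(abs(w[:,1])<.06)][:,:2]
    if len(w)<10: return print(cam,'few',len(w))
    v=cv2.fitLine(w.astype(np.float32),cv2.DIST_L2,0,1e-5,1e-5).ravel()
    a=v[:2]*(-1 if v[0]>0 else 1);far=w[np.hypot(*w.T)>.13].mean(0)
    print(cam,len(w),'dir',np.degrees(np.arctan2(-a[1],-a[0])),'radial',np.degrees(np.arctan2(-far[1],-far[0])),w.mean(0))
E
python3 - <<'E'
from stem import *
stem('wrist',cv2.imread('pics/w4.png'))
for c in('top','scene'): stem(c,arm.grab_frame(c))
a=tcp(-.056,.010,.058);q=tcp(-.0595,-.006,.058)
deltas([[a[0],a[1],.33],a,q],yaw=-.092)
E
```

```text
wrist 39 dir -9.265387 radial -3.7260191725642455 [-0.13759646  0.00903889]
top 48 dir -9.337768 radial -5.1197406299831565 [-0.12292699  0.00977313]
scene 82 dir -5.00365 radial -5.058785894619224 [-0.12870032  0.01158066]
[ 0.519 -0.059  0.33 ] mm [112.9 -14.4  43.5]
[ 0.519 -0.059  0.226] mm [  0.    0.  103.9]
[ 0.515 -0.074  0.228] mm [-2.9 16.  -2. ]
```

About 4.6° is left, roughly 4.7 mm at the finger beyond the last push. I'll reverse the retreat and push a little further.

Call:
move_arm --increments '[{"jaw": -1,"dx": 0.025,"dy": -0.002,"dz": 0,"twist": 0},{"jaw": -1,"dx": 0.03,"dy": 0,"dz": 0.01,"twist": 0},{"jaw": -1,"dx": 0.03,"dy": 0,"dz": 0.01,"twist": 0},{"jaw": -1,"dx": 0.025,"dy": 0,"dz": 0.02,"twist": 0},{"jaw": -1,"dx": 0,"dy": 0,"dz": 0,"twist": 0},{"jaw": -1,"dx": 0,"dy": 0,"dz": 0.025,"twist": 0},{"jaw": -1,"dx": 0,"dy": 0,"dz": 0.025,"twist": 0},{"jaw": -1,"dx": 0,"dy": 0,"dz": 0.02,"twist": 0},{"jaw": -1,"dx": 0,"dy": 0,"dz": 0.02,"twist": 0},{"jaw": -1,"dx": 0,"dy": 0,"dz": 0.015,"twist": 0},{"jaw": -1,"dx": 0,"dy": 0,"dz": 0,"twist": 0},{"jaw": -1,"dx": 0,"dy": 0,"dz": 0,"twist": 0}]'

```text
t: 13.62
eef_pos: [0.5148, -0.0709, 0.2287]
ee_rot: [3.141, 0.002, -0.093]
force: [0.3, 0.6, 0.4]
width: 0.0005
gripper_force: 0.0
```

Call:
move_arm --increments '[{"jaw": -1,"dx": 0,"dy": 0.004,"dz": 0,"twist": 0},{"jaw": -1,"dx": 0.0005,"dy": 0.004,"dz": 0.0003,"twist": 0},{"jaw": -1,"dx": 0.0006,"dy": 0.002,"dz": 0.0004,"twist": 0},{"jaw": -1,"dx": 0.0004,"dy": 0.0016,"dz": 0.0003,"twist": 0},{"jaw": -1,"dx": 0,"dy": 0,"dz": 0,"twist": 0},{"jaw": -1,"dx": 0,"dy": 0,"dz": 0,"twist": 0}]'

```text
t: 14.12
eef_pos: [0.5157, -0.0826, 0.2284]
ee_rot: [-3.142, -0.001, -0.093]
force: [0.4, 0.9, 1.7]
width: 0.0002
gripper_force: 0.9
```

Call:
move_arm --increments '[{"jaw": -1,"dx": 0,"dy": -0.005,"dz": 0,"twist": 0},{"jaw": -1,"dx": 0,"dy": 0,"dz": -0.02,"twist": 0},{"jaw": -1,"dx": 0,"dy": 0,"dz": -0.025,"twist": 0},{"jaw": -1,"dx": 0,"dy": 0,"dz": -0.03,"twist": 0},{"jaw": -1,"dx": 0,"dy": 0,"dz": -0.03,"twist": 0},{"jaw": -1,"dx": -0.025,"dy": 0,"dz": -0.02,"twist": 0},{"jaw": -1,"dx": -0.03,"dy": 0,"dz": -0.01,"twist": 0},{"jaw": -1,"dx": -0.03,"dy": 0,"dz": -0.01,"twist": 0},{"jaw": -1,"dx": -0.025,"dy": 0,"dz": 0,"twist": 0},{"jaw": -1,"dx": 0,"dy": 0,"dz": 0,"twist": 0},{"jaw": -1,"dx": 0,"dy": 0,"dz": 0,"twist": 0}]'

```text
t: 15.03
eef_pos: [0.4052, -0.0673, 0.3736]
ee_rot: [-3.141, -0.002, -0.092]
force: [0.1, 0.7, -0.1]
width: 0.0005
gripper_force: 0.0
```

```bash
python3 m.py; python3 - <<'E'
from stem import *
f=arm.grab_frame('wrist');stem('wrist',f)
r=arm.pinpoint('wrist','valve_tip');print([(angle(x['position'],PSI),x['score']) for x in r[:1]])
for c in('top','scene'): stem(c,arm.grab_frame(c))
d=lambda P:proj('wrist',P).astype(np.int32)
cv2.polylines(f,[d(world([[-.1,0,.013],[-.16,0,.013]],PSI))],False,(0,255,0),1)
for j in range(5): cv2.polylines(f,[d(spoke(np.radians(36+72*j),PSI))],False,(0,0,255),1)
cv2.imwrite('pics/w5.png',cv2.resize(f[:270,100:540],(800,491)))
E
```

```text
15.03 [ 0.40523144 -0.06727778  0.37361887] -0.0920045770915916 [ 0.09364222  0.7451656  -0.11385513]
top [((np.float64(1.469009151517804), array([-0.1629, -0.0042,  0.0174])), 0.85)]
scene [((np.float64(0.5230951300450938), array([-0.1575, -0.0014,  0.0137])), 0.83)]
wrist 48 dir -0.04097125 radial 0.7227536686102168 [-0.12962348 -0.00136187]
[((np.float64(0.1774335065656362), array([-0.1608, -0.0005,  0.0156])), 0.67)]
top 38 dir -5.972196 radial -1.1739001812408818 [-1.19578064e-01  9.40011355e-05]
scene 77 dir 1.0145595 radial -0.5805975852562059 [-0.12716463  0.00147991]
```

View pics/w5.png

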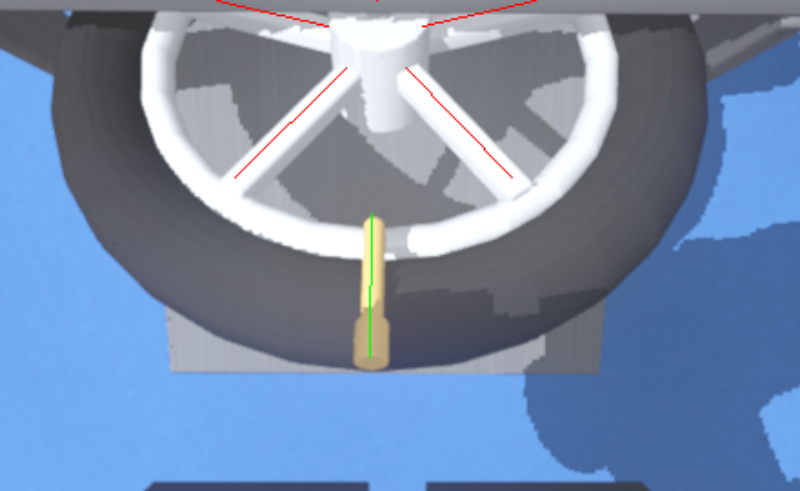

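The stem lies right on the straight-up line (column 371), the spokes match, and the hand is clear. All readings are within about 1.5° of zero. Handing in.

```bash
python3 -c "
from station import arm
print(arm.job_done())"
```

```text
the job is handed in; nothing more can be done
None
```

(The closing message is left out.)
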